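Put the washed tea things back in the rack by the door

TASK

The tea things on the drying mat are dry: put them back in the rack, both mugs standing upright in the tilt-out cup bin, the vacuum flask upright in its round holder, the aluminium canister upright in the square tray, and the teaspoon lying flat in the long white tray. Set the mugs and the flask down rather than dropping them, and leave the sugar jar where it stands.

Things in the scene. Friction and masses are not known exactly. Their poses are not given: they have to be found in the camera images.
- flask: Small navy vacuum flask with a steel cup-cap, upright. Body 66 mm across up to 124 mm, then a steel cap 56 mm across from 140 to 181 mm high; 185 mm tall overall. About 0.3 kg. Origin: centre of its underside, z up.
- mug_a: Cream ceramic mug, upright, open at the top: 66 mm across, 80 mm tall, wall 4 mm, about 0.2 kg. Its handle is on its own +y side, a loop 9 mm thick that reaches 62 mm from the axis, between 15 and 71 mm height. Origin: centre of its underside, z up.
- mug_b: A second cream mug, the same as mug_a in every way (they are interchangeable); handle on its own +y side. Origin: centre of its underside, z up.
- canister: Aluminium canister closed with a ribbed twist top, upright. Body 64 mm across, top 66 mm across from 70 to 98 mm high; 98 mm tall. About 0.2 kg. Origin: centre of its underside, z up.
- teaspoon: Steel teaspoon 140 mm long lying flat along its own x, bowl to +x (42 by 30 mm, 8 mm high). The handle is 8 to 10 mm wide and 5 mm thick, arched: at mid-length its top is 11 mm above the ground, at the end 6 mm. About 30 g, balanced within 15 mm of mid-length. Origin: mid-length, at ground level.
- cup_bin: Wide pale blue cup bin on the rack, fixed, tilted out to its stop so that its floor is level. Inside 132 mm along x, 188 mm along y; above the origin: floor 4 mm, sides 46, back (+x) 60, front (-x, leaning out) 50. Room for two mugs side by side along y, handles to front or back. Origin: centre of underside. Rack's back rails: 92 mm to +x, 135 mm high.
- flask_holder: Round steel cup holder, 92 mm across outside, 86 mm inside, rim 50 mm and floor 3 mm above the origin. Fixed on a white wire rack (deck 30 mm above the table). Origin: centre of its underside, z up. Rack's back rails: 92 mm to +x, 135 mm high.
- canister_tray: Square aluminium tray, 108 mm outside, 100 mm inside, walls 30 mm high, floor 4 mm above the origin. Fixed on a white wire rack (deck 30 mm above the table). Origin: centre of its underside, z up. Rack's back rails: 92 mm to +x, 135 mm high.
- spoon_tray: Long low white plastic tray, inside 162 mm along its x and 92 mm along its y, walls 22 mm high, floor 4 mm above the origin. Fixed on a white wire rack (deck 30 mm above the table). Origin: centre of its underside, z up. Rack's back rails: 92 mm to +x, 135 mm high.
- sugar_jar: Bystander: glass sugar jar with a steel lid, 72 mm across, 95 mm tall, standing on the table at the robot's left. Not to be moved. Origin: centre of its underside.
Mind the look-alikes: they are no part of the job. What is shaped like the teaspoon but red is not meant.

How it is judged:
By the outcome, as a careful person would: the job done as asked, in the order asked, and still so for the second after the job is handed in, with the robot touching nothing.
It also fails if it takes over 144 s, if anything falls off the work surface, if the arm or the gripper's body presses on something with over 40 N, if the wrist force passes 120 N, or if a joint passes its speed limit or range.

ROBOT

A 6-joint arm with a two-finger parallel gripper is mounted at the origin on the work surface. World frame = base frame: x ahead of the robot, y to its left, z up, the work surface at z = 0. Lengths are in mm, angles in rad, forces in N, time in s.
With the tool pointing down it reaches from about 275 to 825 mm from the base axis. Payload 4.9 kg.
Tool frame: the origin (TCP) lies at the very end of the fingers, on their centre line; the grasp point (between the pads) lies 19 mm behind it; z points along the fingers, y is the line along which they close (so a half turn about z gives the same grasp; the last joint's range is limited). The gripper opens to 85 mm and grips with 20 to 120 N. Pads are 22 mm wide; open, the fingers measure 114 mm over their backs; the gripper's body (76 mm by 85 mm) begins 54 mm behind the grasp point. The pads swing forward as they close: fully open they stand 13 mm farther back than shut.
Start: joints at [1.16, 0.326, -0.193, 1.052, 0, 1.437], TCP at [150.297, 529.083, 231.281] pointing down, gripper open.
Joint ranges: [-2.65, 2.65], [-0.97, 1.79], [-1.3, 1.35], [-1.93, 2.1], [-1.47, 1.37], [-3.14, 3.14]. Speed limits (rad/s): [2.57, 2.57, 3.14, 3.14, 3.14, 3.14].

INTERFACE

Orientations are given as [roll, pitch, yaw] about the fixed x, y, z axes, in that order (R = Rz(yaw) Ry(pitch) Rx(roll)).
In Python, from bench import bot, solve_ik, imaging gives the robot as it stands. Calls block until the motion is done:
- bot.move_ptp(position, orientation): joint-space move of the TCP to a pose.
- bot.movel(position, rot=None, max_speed=150, threshold=None): straight line of the TCP; rot=None keeps the orientation; max_speed is the mean speed in mm/s. With threshold (N) it stops when the force on the tool has changed by that much, and returns True; else False.
- bot.move_j(angles): joint-space move.
- bot.grip(opening, effort=None): opening from 0.0 (shut) to 1.0 (fully open); effort is the grip in N (None keeps the last); returns when the fingers have stopped.
- bot.dwell(seconds).
- solve_ik(position, orientation): joint angles nearest the present ones, or None.
- bot.get_state(): the state.
- imaging.capture(name): name is "scene" or "top" or "wrist"; returns the picture (400x640x3 uint8, blue, green, red); there is no depth.
- imaging.camera_model(name): a dict with "K" (3x3 intrinsics, pixels), "position" and "rotation" of the camera in the world. Camera axes: x right, y up, looking along -z (the intrinsics and any distortion apply to the point x, -y, -z); pixel columns grow to the right and rows downward; lengths in mm; the calibration is good to about 2 mm. A picture is of the moment at which its call begins: read the wrist's pose just before it. camera_model takes no time and is no camera call; for the wrist camera it gives the pose at the moment of the call.
A pose or a line that the arm cannot do raises bot.IKError and nothing moves.
- bot.sign_off(): hands the job in; it is judged then, once.
The state is a dict: "t": time; "qpos": joint angles; "joint_velocities": joint speeds; "effort": joint torques, N m; "tcp_pos": TCP position; "orientation": TCP orientation; "contact_force": force on the tool from outside, world axes, zero at the start; "wrist_torque": the same for the moment, N m; "opening": opening from 0.0 (shut) to 1.0 (fully open); "gripper_force": force on a finger pad.
Only numpy, scipy, OpenCV 4.12 (cv2) and the standard library are available. Lean on these libraries where they do the work, as an engineer would, in place of code of your own. Each camera call takes 0.05 s, during which the arm holds its last target. There are 200 camera calls.

## Working session

There is one attempt and no reset: what is moved stays moved. The work goes in short steps, each a Python script; the robot and the scene stay as the last script left them, time stands still between calls to the robot, and variables do not carry over. Pictures are saved under pics/ and viewed, at most 14 in all, crops included, and the job is handed in when it is done.

```bash
ls; mkdir -p pics; python3 - <<'E'
from bench import bot, imaging
import cv2
for n in ("scene","top"):
    cv2.imwrite(f"pics/{n}0.png",imaging.capture(n)); m=imaging.camera_model(n); print(n,m)
print(bot.get_state())
E
```

```text
pics
scene {'K': array([[491.57259059,   0.        , 317.47647388],
       [  0.        , 491.57259059, 205.57272917],
       [  0.        ,   0.        ,   1.        ]]), 'position': array([1474.56491159,  523.55267465,  847.95997065]), 'rotation': array([ 0.96626537, -0.01733378,  1.97013753])}
top {'K': array([[455.66496253,   0.        , 323.9026689 ],
       [  0.        , 455.66496253, 194.17340321],
       [  0.        ,   0.        ,   1.        ]]), 'position': array([ 234.6422473 ,   77.23796471, 1108.88266674]), 'rotation': array([ 0.20186058,  0.00462875, -1.60097235])}
{'t': 0.1, 'qpos': array([ 1.15979606e+00,  3.26896832e-01, -1.93484009e-01,  1.05200177e+00,
        1.75018751e-05,  1.43661328e+00]), 'joint_velocities': array([ 6.79485274e-05, -5.18092327e-04,  2.78003812e-03,  1.36745524e-03,
        4.25961879e-04, -3.26610079e-04]), 'effort': array([-5.35601648e-04, -4.44239795e+01,  2.63037872e+01,  7.89817394e-03,
       -2.36025362e-04, -5.86194815e-06]), 'tcp_pos': array([150.07653944, 528.58503403, 230.5653522 ]), 'orientation': array([-3.14002297e+00, -2.29559166e-04,  2.86477524e+00]), 'contact_force': array([0.79069989, 0.82956882, 0.34183731]), 'wrist_torque': array([-0.0132766 , -0.04184347, -0.02901145]), 'gripper_force': 0.0, 'opening': 1.0003505175653225}
```

View pics/top0.png

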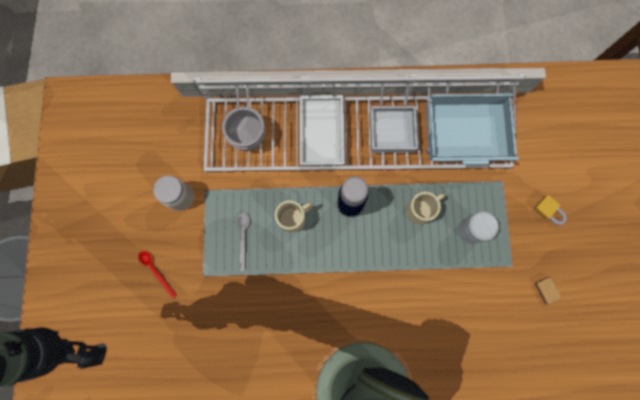

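View pics/scene0.png

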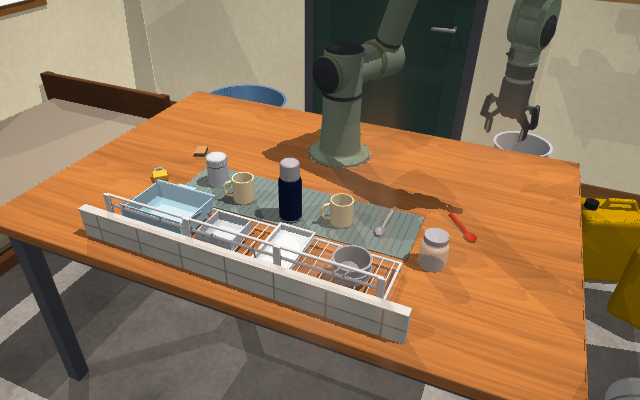

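The top view shows, as pixel (column, row):
- **Flask:** cap near (354,186).
- **Mugs:** near (290,215) and (425,207), handles pointing up-right.
- **Canister:** near (483,227).
- **Spoon:** bowl near (244,220), with the handle down to (242,268).
- **Rack, left to right:** round holder (243,128), white tray (322,130), square tray (394,130), blue bin (472,128).
- **Not part of the job:** red spoon near (158,272), and sugar jar at (171,190).

Next I'll enlarge the mat and rack area.

```bash
cat > h.py <<'E'
import numpy as np, cv2
from scipy.spatial.transform import Rotation as Ro
from bench import bot, solve_ik, imaging
def px2w(m,u,v,z):
    K=m["K"]; d=np.array([(u-K[0,2])/K[0,0],-(v-K[1,2])/K[1,1],-1])
    d=Ro.from_euler("xyz",m["rotation"]).apply(d); p=np.array(m["position"])
    return p+d*(z-p[2])/d[2]
def w2px(m,P):
    c=Ro.from_euler("xyz",m["rotation"]).inv().apply(np.atleast_2d(P)-m["position"])
    K=m["K"]; return np.c_[K[0,2]-K[0,0]*c[:,0]/c[:,2],K[1,2]+K[1,1]*c[:,1]/c[:,2]]
E
python3 - <<'E'
from h import *
im=cv2.imread("pics/top0.png")
cv2.imwrite("pics/left.png",cv2.resize(im[90:285,195:355],None,fx=3.05,fy=3.05,interpolation=cv2.INTER_CUBIC)) 
cv2.imwrite("pics/right.png",cv2.resize(im[90:285,335:525],None,fx=3.05,fy=3.05,interpolation=cv2.INTER_CUBIC))
m=imaging.camera_model("top")
for n,u,v,z in [("flask",354,184,181),("mugL",290,215,80),("mugR",425,207,80),("can",483,227,98),("bowl",244,220,5),("end",242,268,5),("base",360,380,0),("jar",171,187,95),("holder",243,126,80),("wtray",322,130,45),("sqtray",394,130,45),("bin",472,128,60)]:
    print(n,px2w(m,u,v,z).round())
E
```

```text
flask [444.  12. 181.]
mugL [399. 155.  80.]
mugR [ 408. -155.   80.]
can [ 356. -276.   98.]
bowl [402. 273.   5.]
end [286. 277.   5.]
base [25.  6.  0.]
jar [470. 424.  95.]
holder [617. 263.  80.]
wtray [613.  75.  45.]
sqtray [ 608. -101.   45.]
bin [ 601. -287.   60.]
```

View pics/left.png

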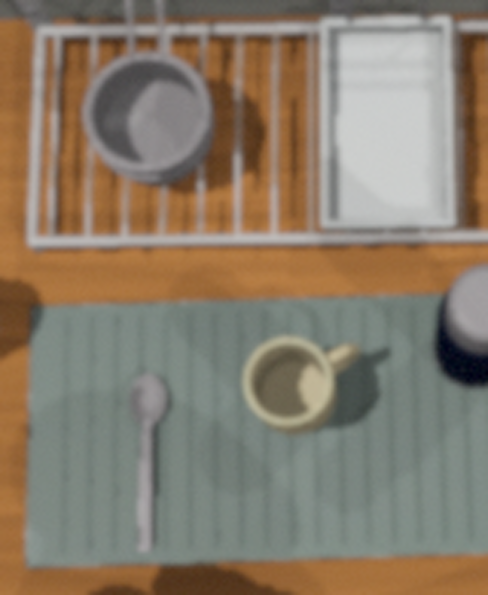

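View pics/right.png

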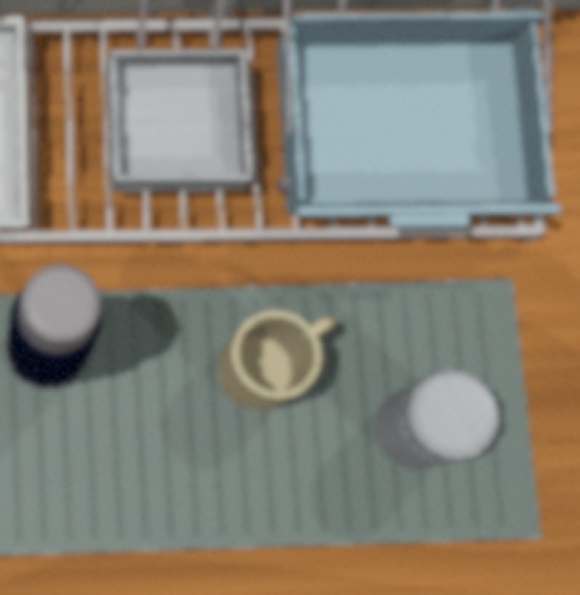

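```bash
cat >> h.py <<'E'
T=imaging.camera_model("top")
L=lambda c,r:(195+c/3.05,90+r/3.05)
Rr=lambda c,r:(335+c/3.05,90+r/3.05)
def circ(c,z,r,n=40):
    a=np.linspace(0,2*np.pi,n); return np.c_[c[0]+r*np.cos(a),c[1]+r*np.sin(a),0*a+z]
E
cat > a.py <<'E'
from h import *
S=imaging.camera_model("scene")
P={k:px2w(T,*p,z) for k,p,z in [("mugL",L(289,384),80),("hL",L(355,349),65),("mugR",Rr(276.5,356.5),80),("hR",Rr(335,324),65),("flask",Rr(60,305),183),
("can",Rr(454,415.5),98),("sbowl",L(150,372),6),("send",L(144,550),5),("holder",L(148,116),80),
("w1",L(320,18),52),("w2",L(452,16),52),("w3",L(458,228),52),("w4",L(320,226),52),
("s1",Rr(105,52),60),("s2",Rr(250,48),60),("s3",Rr(256,183),60),("s4",Rr(110,186),60),
("b1",Rr(287,14),90),("b2",Rr(541,10),90),("b3",Rr(557,208),80),("b4",Rr(289,210),80)]}
for k,v in P.items(): print(k,v.round())
for a,b in ("mugL","hL"),("mugR","hR"),("send","sbowl"):
    d=P[b]-P[a]; print(a,np.hypot(*d[:2]),np.degrees(np.arctan2(d[1],d[0])))
def draw(im,m,s,o):
    q=lambda X:((w2px(m,X)-o)*s).astype(np.int32).reshape(-1,1,2)
    for k,r,h in ("mugL",33,80),("mugR",33,80),("flask",33,124),("can",33,98):
        cv2.polylines(im,[q(circ(P[k],h,r)),q(circ(P[k],0,r))],True,(0,0,255),1)
    cv2.polylines(im,[q(circ(P["flask"],181,28)),q(circ(P["holder"],80,46)),q(circ(P["holder"],30,46))],True,(0,0,255),1)
    for c in "wsb": cv2.polylines(im,[q(np.array([P[c+str(i)] for i in range(1,5)]))],True,(0,255,0),1)
    cv2.polylines(im,[q(np.array([P["send"],P["sbowl"]]))],False,(0,0,255),1)
im=cv2.imread("pics/scene0.png")[135:325,85:465]; im=cv2.resize(im,None,fx=2,fy=2,interpolation=cv2.INTER_CUBIC); draw(im,S,2,[85,135]); cv2.imwrite("pics/ov.png",im)
E
python3 a.py
```

```text
mugL [397. 155.  80.]
hL [425. 105.  65.]
mugR [ 408. -156.   80.]
hR [ 435. -206.   65.]
flask [431.  12. 183.]
can [ 358. -278.   98.]
sbowl [422. 272.   6.]
send [281. 277.   5.]
holder [612. 262.  80.]
w1 [701. 127.  52.]
w2 [700.  20.  52.]
w3 [521.  22.  52.]
w4 [526. 131.  52.]
s1 [663. -42.  60.]
s2 [ 663. -158.   60.]
s3 [ 550. -155.   60.]
s4 [551. -40.  60.]
b1 [ 678. -183.   90.]
b2 [ 675. -381.   90.]
b3 [ 517. -380.   80.]
b4 [ 522. -174.   80.]
mugL 56.90582320627803 -60.73758447217216
mugR 56.49363243276931 -62.21506711702848
send 141.25665792689958 -1.699967789980644
```

View pics/ov.png

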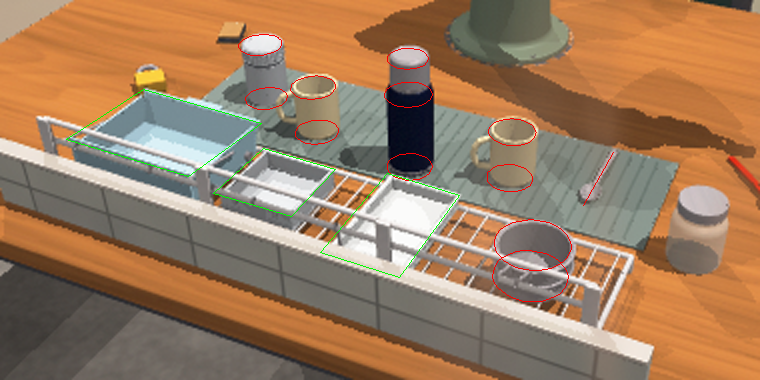

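The measured outlines fit the scene view closely: rims, bases, trays and spoon all match to within a few mm. I'll start with the right mug.

```bash
cat >> h.py <<'E'
def go(x,y,z,yaw): bot.move_ptp([x,y,z],[np.pi,0,yaw])
def st(tag):
    s=bot.get_state(); print(tag,"t %.1f"%s["t"],"tcp",s["tcp_pos"].round(1),"open %.3f F %.1f"%(s["opening"],s["gripper_force"]),"cf",s["contact_force"].round(1),"q6 %.2f"%s["qpos"][5],flush=True)
def pick(x,y,h,yaw,top,effort,opening=1.0,lift=260):
    bot.grip(opening); go(x,y,top,yaw); bot.movel([x,y,h],max_speed=120); st("down")
    bot.grip(0.0,effort); st("gripped")
    bot.movel([x,y,lift],max_speed=180); st("lifted")
def place(x,y,h,yaw,over,release=1.0,up=260,approach=None):
    go(x,y,over,yaw); a=approach or h+12
    bot.movel([x,y,a],max_speed=130); bot.dwell(0.2)
    print("touch",bot.movel([x,y,h-8],max_speed=25,threshold=5)); st("set")
    bot.grip(release); bot.dwell(0.2); st("open")
    bot.movel([x,y,up],max_speed=180)
E
python3 - <<'E'
from h import *
pick(408,-156,45,np.radians(118),150,40,lift=190)
E
```

```text
down t 4.0 tcp [ 408.5 -156.2   45.5] open 1.003 F 0.0 cf [-0.8 -0.4 -0. ] q6 0.55
gripped t 4.3 tcp [ 408.8 -156.4   46. ] open 0.755 F 43.4 cf [-0.7  0.8  6.2] q6 0.55
lifted t 5.2 tcp [ 407.2 -155.6  189.1] open 0.749 F 44.5 cf [ 0.3 -0.  -2.7] q6 0.55
```

```bash
python3 - <<'E'
from h import *
print(bot.get_state()["orientation"])
place(593,-328,79,np.pi,190)
pick(397,155,45,np.radians(119),260,40,lift=265)
print(bot.get_state()["orientation"])
place(593,-232,79,np.pi,265)
cv2.imwrite("pics/w1.png",imaging.capture("wrist")); 
go(450,0,270,np.pi)
cv2.imwrite("pics/t1.png",cv2.resize(imaging.capture("top")[60:285,335:525],None,fx=3,fy=3))
E
python3 -c "
import cv2,numpy as np
a=cv2.imread('pics/w1.png');b=cv2.imread('pics/t1.png')
b=cv2.resize(b,None,fx=.6,fy=.6);a=cv2.resize(a,(648,405))[:, 200:600]
cv2.imwrite('pics/c1.png',np.hstack([a[:405],b[:405]]))"
```

```text
[-3.14063803e+00 -1.43170560e-03  2.05942551e+00]
touch True
set t 8.0 tcp [ 592.7 -327.9   76. ] open 0.754 F 45.2 cf [-1.1 -0.1  4.3] q6 -0.61
open t 8.6 tcp [ 591.9 -327.2   74.8] open 1.000 F 0.0 cf [-0.3  0.7  0.2] q6 -0.61
down t 13.8 tcp [397.4 155.1  45.4] open 1.003 F 0.0 cf [-0.5  0.6 -0.5] q6 1.26
gripped t 14.1 tcp [397.6 155.2  45.6] open 0.754 F 44.4 cf [-1.1  0.   5.2] q6 1.26
lifted t 15.5 tcp [396.3 154.8 264. ] open 0.752 F 44.3 cf [ 0.4 -0.5 -1.7] q6 1.26
[-3.13981705e+00 -5.48836555e-04  2.07690133e+00]
touch True
set t 19.4 tcp [ 592.8 -232.    75.6] open 0.749 F 45.1 cf [ 0.1 -0.5  3.2] q6 -0.49
open t 19.9 tcp [ 591.9 -231.5   74.6] open 1.000 F 0.0 cf [-0.3  0.  -0.1] q6 -0.49
```

View pics/c1.png

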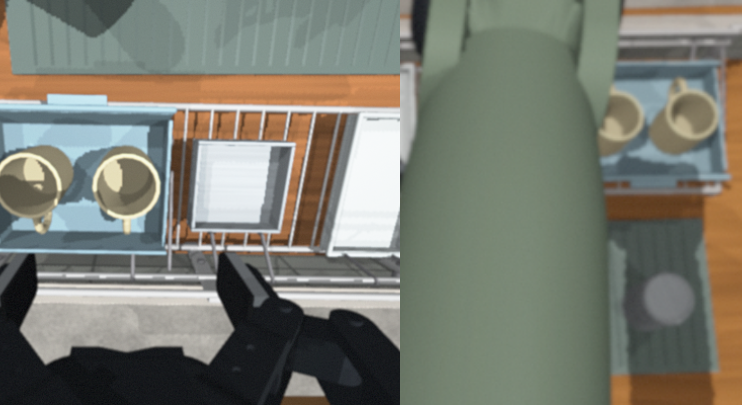

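Left half (wrist view): both mugs stand upright in the bin at about (30,185) and (127,185), with their handles towards the back. The touchdown height shows the mat is about 3 mm thick. Next come the flask and the canister.

```bash
python3 - <<'E'
from h import *
pick(431,12,137,np.pi,250,50,lift=260)
place(612,262,167,np.pi,260,up=290,approach=182)
pick(358,-278,61,np.pi,270,45,lift=200)
place(608,-99,92,np.pi,200)
go(330,277,150,np.pi)
bot.dwell(.2); m=imaging.camera_model("wrist"); im=imaging.capture("wrist")
cv2.imwrite("pics/w2.png",im)
P=[px2w(T,*L(150,372),9),px2w(T,*L(144,550),8)]; print(np.round(P),w2px(m,np.array(P)).round())
cv2.imwrite("pics/t2.png",imaging.capture("top")[60:285,150:530])
E
python3 -c "
import cv2,numpy as np
a=cv2.imread('pics/w2.png');b=cv2.imread('pics/t2.png')
a=cv2.resize(a,(400,250)); a=cv2.copyMakeBorder(a,0,0,0,0,0); b=cv2.resize(b,(400,237))
cv2.imwrite('pics/c2.png',cv2.resize(np.vstack([a,b]),None,fx=1.2,fy=1.2))"
```

```text
down t 23.9 tcp [431.7  11.9 137.6] open 1.003 F 0.0 cf [ 0.6 -0.2  0.3] q6 -0.14
gripped t 24.6 tcp [431.  12. 137.] open -0.001 F 0.0 cf [ 0.9 -0.2  0. ] q6 -0.14
lifted t 25.4 tcp [430.4  12.1 259.1] open -0.003 F 0.0 cf [-0.6 -0.9 -1.1] q6 -0.14
touch False
set t 28.6 tcp [612.2 262.  159.2] open 0.003 F 0.0 cf [ 1.6  0.9 -0.8] q6 0.29
open t 29.6 tcp [612. 262. 159.] open 1.003 F 0.0 cf [-0.2  0.7  0.1] q6 0.29
down t 34.8 tcp [ 358.3 -278.4   61.5] open 0.999 F 0.0 cf [-0.2  0.6  0.1] q6 -0.82
gripped t 35.1 tcp [ 358.3 -278.1   61.6] open 0.758 F 48.7 cf [-0.4  1.2  5.4] q6 -0.82
lifted t 36.0 tcp [ 357.3 -277.3  198.9] open 0.755 F 50.3 cf [-0.7  0.8 -3.8] q6 -0.82
touch True
set t 38.8 tcp [607.9 -98.5  91.3] open 0.755 F 50.8 cf [-0.2  1.   3.8] q6 -0.28
open t 39.4 tcp [606.9 -98.5  90.4] open 1.002 F 0.0 cf [-0.3  0.3  0.2] q6 -0.28
[[421. 272.   9.]
 [281. 276.   8.]] [[317. 268.]
 [321. 131.]]
```

View pics/c2.png

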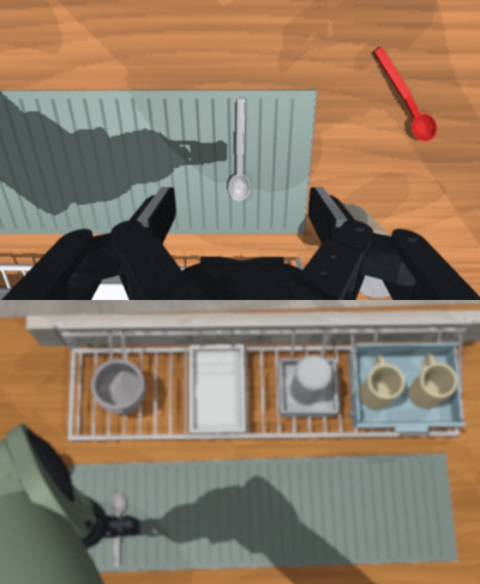

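The flask grasp closed on nothing, and the flask isn't at its old spot in the top view. The canister and the mugs look right. I need to find the flask.

```bash
python3 - <<'E'
from h import *
go(330,277,250,np.pi)
a=imaging.capture("scene"); go(300,0,300,np.pi) ; b=imaging.capture("top")
cv2.imwrite("pics/s3.png",a); cv2.imwrite("pics/t3.png",b)
cv2.imwrite("pics/c3.png",cv2.resize(np.vstack([a,b]),None,fx=.75,fy=.75))
st("")
E
```

```text
t 44.2 tcp [300.1   0.6 299.5] open 1.003 F 0.0 cf [ 0.2 -0.1  0.1] q6 -0.25
```

View pics/c3.png

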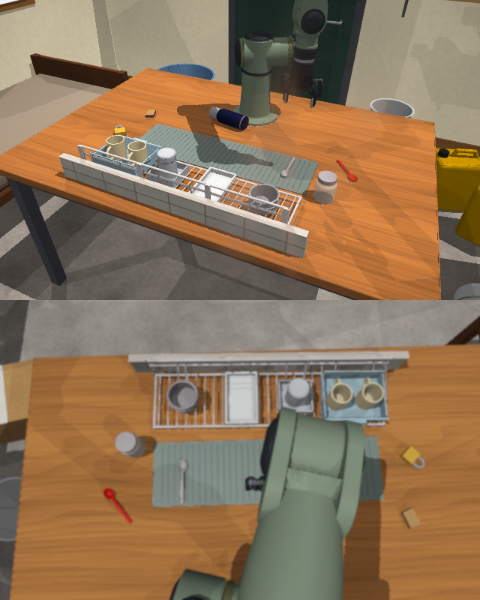

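```bash
python3 - <<'E'
from h import *
S=imaging.camera_model("scene")
for u,v in ((284,151),(324,163),(303,156)): print(px2w(S,u,v,33).round())
go(300,300,250,np.pi); bot.move_j([1.16,.326,-.193,1.052,0,1.437])
a=imaging.capture("scene")[120:210,230:380]; b=imaging.capture("top")[200:390,330:530]
np.save("b.npy",b)
a=cv2.resize(a,None,fx=4,fy=4,interpolation=cv2.INTER_CUBIC);b=cv2.resize(b,None,fx=3,fy=3,interpolation=cv2.INTER_CUBIC)[:, :600]
# separate: stack a scaled
a=cv2.resize(a,(300,180)); b=cv2.resize(b,(440,418))
c=np.zeros((418,740,3),np.uint8); c[:180,:300]=a; c[:,300:]=b
cv2.imwrite("pics/c4.png",c)
E
```

```text
[ 123. -157.   33.]
[143.   0.  33.]
[128. -83.  33.]
```

View pics/c4.png

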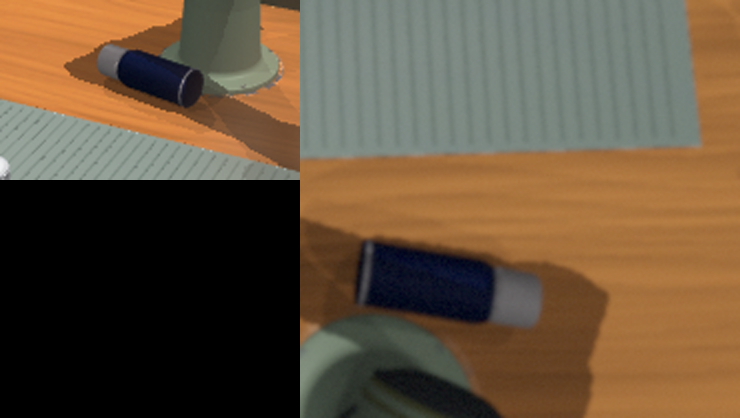

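The flask was knocked over. It lies beside the base with its axis roughly along −y: base end at about (362,275) and cap end at about (540,300) in the right pane. I'll fit its pose and search for a tilted grasp that is reachable.

```bash
cat > f.py <<'E'
from h import *
f=lambda c,r:(330+(c-300)/2.2,200+r/2.2)
B=px2w(T,*f(364,273),35)   # base end silhouette centre
C=px2w(T,*f(540,300),33)
a=(C-B); a[2]=0; Ln=np.hypot(*a[:2]); a/=Ln
z=np.array([0,0,1.]); c=np.cross(z,a)
def rot(phi,s):
    d=-z*np.cos(phi)-a*np.sin(phi); y=s*c; return Ro.from_matrix(np.c_[np.cross(y,d),y,d]).as_euler("xyz")
E
python3 - <<'E'
from f import *
print(B.round(),C.round(),"len",Ln,"ang",np.degrees(np.arctan2(a[1],a[0])))
for g in (22,40,60):     # grasp distance from cap end
  for phi in range(0,91,15):
    for s in (1,-1):
      R=rot(np.radians(phi),s); Rm=Ro.from_euler("xyz",R)
      G=C-a*g; G[2]=33; p=G+Rm.apply([0,0,24])
      q=solve_ik(p,R)
      if p[2]>3 and q is not None: print(g,phi,s,p.round(),np.round(q,2))
E
```

```text
[151.   5.  35.] [ 118. -175.   33.] len 182.68216708478005 ang -100.18797554609172
22 15 1 [ 123. -147.   10.] [-1.42  0.26 -1.14  0.41  0.08  0.32]
22 15 -1 [ 123. -147.   10.] [-1.42  0.26 -1.14  0.41  0.08 -2.82]
22 30 1 [ 124. -142.   12.] [-1.49  0.46 -0.96  0.65  0.13  0.23]
22 30 -1 [ 124. -142.   12.] [-1.49  0.46 -0.96  0.65  0.13 -2.92]
22 45 1 [ 125. -137.   16.] [-1.53  0.68 -0.79  0.88  0.15  0.15]
22 45 -1 [ 125. -137.   16.] [-1.53  0.68 -0.79  0.88  0.15 -2.99]
22 60 1 [ 126. -133.   21.] [-1.56  0.89 -0.62  1.1   0.17  0.1 ]
22 60 -1 [ 126. -133.   21.] [-1.56  0.89 -0.62  1.1   0.17 -3.04]
22 75 1 [ 126. -131.   27.] [-1.57  1.11 -0.45  1.32  0.17  0.05]
22 75 -1 [ 126. -131.   27.] [-1.57  1.11 -0.45  1.32  0.17 -3.09]
22 90 1 [ 127. -130.   33.] [-1.57  1.31 -0.31  1.52  0.18  0.  ]
22 90 -1 [ 127. -130.   33.] [-1.57  1.31 -0.31  1.52  0.18 -3.14]
40 15 1 [ 127. -130.   10.] [-1.39  0.25 -1.18  0.39  0.09  0.35]
40 15 -1 [ 127. -130.   10.] [-1.39  0.25 -1.18  0.39  0.09 -2.79]
40 30 1 [ 128. -124.   12.] [-1.47  0.45 -1.    0.62  0.14  0.24]
40 30 -1 [ 128. -12
[... 783 characters left out ...]
0 -1 [ 131. -104.   12.] [-1.45  0.44 -1.05  0.59  0.15 -2.88]
60 45 1 [132. -99.  16.] [-1.51  0.66 -0.88  0.81  0.17  0.17]
60 45 -1 [132. -99.  16.] [-1.51  0.66 -0.88  0.81  0.17 -2.97]
60 60 1 [133. -96.  21.] [-1.54  0.88 -0.71  1.02  0.18  0.11]
60 60 -1 [133. -96.  21.] [-1.54  0.88 -0.71  1.02  0.18 -3.03]
60 75 1 [133. -93.  27.] [-1.55  1.09 -0.55  1.23  0.19  0.05]
60 75 -1 [133. -93.  27.] [-1.55  1.09 -0.55  1.23  0.19 -3.09]
60 90 1 [133. -92.  33.] [-1.56  1.31 -0.4   1.43  0.19  0.  ]
60 90 -1 [133. -92.  33.] [-1.56  1.31 -0.4   1.43  0.19 -3.14]<sys>:0: UserWarning: Gimbal lock detected. Setting third angle to zero since it is not possible to uniquely determine all angles.
```

A tilted grasp from the cap end is reachable, and the measured length of 183 mm matches the flask. I'll grip the cap at 60°, lift it and check.

```bash
python3 - <<'E'
from f import *
phi=np.radians(60); R=rot(phi,1); d=Ro.from_euler("xyz",R).apply([0,0,1])
G=C-a*24; G[2]=33; p=G+24*d; p0=p-130*d
bot.grip(1.0); bot.move_ptp(p0+[0,0,120],R); st("wp")
bot.movel(p0,max_speed=150); print(bot.movel(p,max_speed=80,threshold=8)); st("at")
bot.grip(0,80); st("grip")
if bot.get_state()["opening"]>.3:
    bot.movel(p+[0,0,200],max_speed=130); st("up")
    # upright: h = horizontal radial
    psi=np.radians(-45); h=np.array([np.cos(psi),np.sin(psi),0])
    d2=-z*np.sin(phi)+h*np.cos(phi)
    # tool x axis maps: original x = y x d ; after turning a->z, y axis c -> c2 with cross(z_new..)
    M=np.c_[a,c,z]; c2=np.cross(-h,z)  # -z->h  so z->-h, c=zxa -> (-h)x z
    N=np.c_[z,c2,-h]; Q=N@M.T; R2=(Ro.from_matrix(Q)*Ro.from_euler("xyz",R)).as_euler("xyz")
    print("det",np.linalg.det(Q),Ro.from_euler("xyz",R2).apply([0,0,1]),d2)
    G2=np.array([330,-330,290.]); bot.move_ptp(G2+24*d2,R2); st("upright")
    bot.dwell(.2); np.save("R2.npy",R2)
cv2.imwrite("pics/c5.png",cv2.resize(imaging.capture("scene")[40:320,60:460],None,fx=1.5,fy=1.5))
E
```

```text
wp t 49.6 tcp [ 107.  -241.7  206. ] open 0.998 F 0.0 cf [-0.3 -0.1  0.1] q6 0.08
False
at t 52.3 tcp [ 126.4 -131.4   20.9] open 0.997 F 0.0 cf [-0.3  0.6  0.4] q6 0.10
grip t 52.7 tcp [ 126.4 -131.1   21.1] open 0.641 F 83.5 cf [-1.4 -2.5  2.6] q6 0.10
up t 54.4 tcp [ 126.4 -130.5  221. ] open 0.638 F 84.9 cf [-0.1 -0.7 -2.9] q6 0.10
det 1.0 [ 0.35355339 -0.35355339 -0.8660254 ] [ 0.35355339 -0.35355339 -0.8660254 ]
upright t 55.5 tcp [ 336.9 -336.7  266.5] open 0.640 F 85.1 cf [-0.3  0.7 -2.9] q6 -0.20
```

View pics/c5.png

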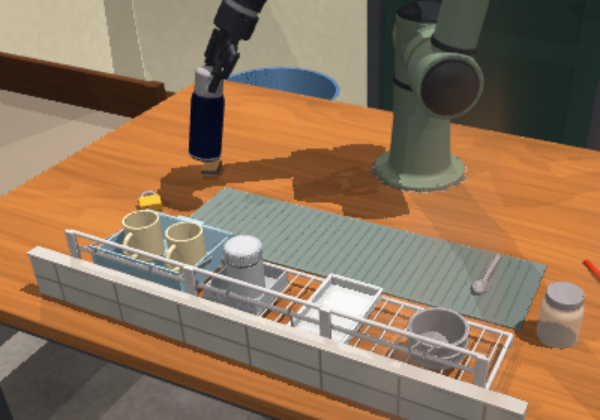

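The flask is held by the cap and hangs upright at about (205,115). Next, set it in its holder.

```bash
python3 - <<'E'
from h import *
R2=np.load("R2.npy"); psi=np.radians(23.2); h=np.array([np.cos(psi),np.sin(psi),0])
R3=(Ro.from_euler("z",psi+np.pi/4)*Ro.from_euler("xyz",R2)).as_euler("xyz")
d=-np.array([0,0,1])*np.sin(np.pi/3)+h*.5; o=24*d
H=np.array([612,262,0.])
bot.move_ptp(np.array([430,184,320])+o,R3); st("side")
bot.movel(H+[0,0,310]+o,max_speed=150); st("over")
bot.dwell(.2)
b=imaging.capture("scene")[100:330,240:460]; cv2.imwrite("pics/c6.png",cv2.resize(b,None,fx=2.5,fy=2.5))
E
```

```text
side t 57.6 tcp [441.3 188.1 299.1] open 0.643 F 85.0 cf [-0.3 -0.1 -2.8] q6 -0.20
over t 59.1 tcp [622.4 266.5 289.1] open 0.637 F 85.0 cf [ 0.3 -1.  -2.7] q6 -0.12
```

View pics/c6.png

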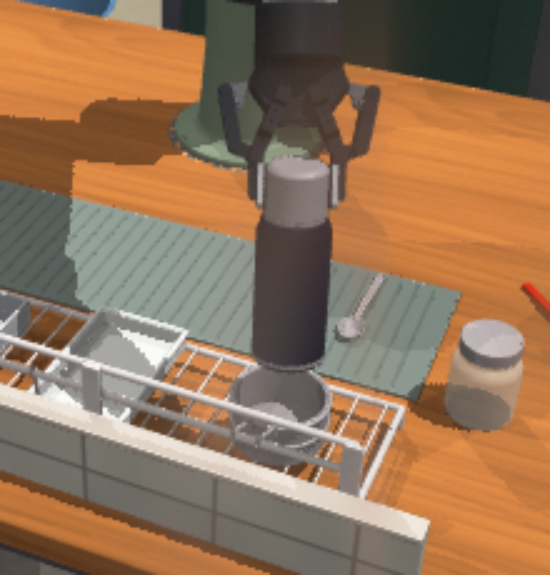

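```bash
python3 - <<'E'
from h import *
S=imaging.camera_model("scene")
print(w2px(S,[[612,262,149],[612,262,334]]).round(1), px2w(S,355.6,241,149).round(), px2w(S,358.8,168,334).round())
E
```

```text
[[353.1 234.5]
 [358.3 164.9]] [632. 275. 149.] [624. 267. 334.]
```

```bash
python3 - <<'E'
from h import *
from scipy.optimize import minimize
S=imaging.camera_model("scene"); im=imaging.capture("scene")
w=im[160:260,330:390].astype(int)
hsv=cv2.cvtColor(im,cv2.COLOR_BGR2HSV)
# navy body in shade: print a column/rows profile to threshold
for r in (195,210,225,238,242,246,250): print(r,[tuple(im[r,c]) for c in range(338,376,3)])
E
```

```text
195 [(np.uint8(90), np.uint8(135), np.uint8(191)), (np.uint8(77), np.uint8(129), np.uint8(203)), (np.uint8(56), np.uint8(60), np.uint8(73)), (np.uint8(57), np.uint8(60), np.uint8(74)), (np.uint8(57), np.uint8(61), np.uint8(75)), (np.uint8(59), np.uint8(61), np.uint8(76)), (np.uint8(62), np.uint8(62), np.uint8(76)), (np.uint8(61), np.uint8(61), np.uint8(75)), (np.uint8(58), np.uint8(58), np.uint8(72)), (np.uint8(56), np.uint8(55), np.uint8(69)), (np.uint8(55), np.uint8(51), np.uint8(66)), (np.uint8(52), np.uint8(49), np.uint8(64)), (np.uint8(70), np.uint8(126), np.uint8(198))]
210 [(np.uint8(144), np.uint8(154), np.uint8(147)), (np.uint8(118), np.uint8(123), np.uint8(120)), (np.uint8(60), np.uint8(65), np.uint8(75)), (np.uint8(63), np.uint8(65), np.uint8(76)), (np.uint8(61), np.uint8(64), np.uint8(76)), (np.uint8(59), np.uint8(62), np.uint8(74)), (np.uint8(60), np.uint8(60), np.uint8(71)), (np.uint8(58), np.uint8(58), np.uint8(68)), (np.uint8(56), np.uint8(54), np.uint8(65)), (np.uint8(54), np.uint8(51), np.uint8(62)), (np.uint8(51), np.uint8(47), np.uint8(57)), (np.uint8(53), np.uint
[... 2328 characters left out ...]
31)), (np.uint8(145), np.uint8(154), np.uint8(142)), (np.uint8(144), np.uint8(153), np.uint8(143))]
250 [(np.uint8(114), np.uint8(116), np.uint8(124)), (np.uint8(110), np.uint8(112), np.uint8(120)), (np.uint8(106), np.uint8(108), np.uint8(116)), (np.uint8(101), np.uint8(102), np.uint8(110)), (np.uint8(100), np.uint8(103), np.uint8(109)), (np.uint8(95), np.uint8(97), np.uint8(105)), (np.uint8(91), np.uint8(94), np.uint8(99)), (np.uint8(92), np.uint8(92), np.uint8(99)), (np.uint8(91), np.uint8(92), np.uint8(98)), (np.uint8(144), np.uint8(144), np.uint8(150)), (np.uint8(95), np.uint8(109), np.uint8(131)), (np.uint8(85), np.uint8(91), np.uint8(86)), (np.uint8(150), np.uint8(160), np.uint8(148))]
```

```bash
python3 - <<'E'
from h import *
S=imaging.camera_model("scene")
for zz in (149,144,139): print(zz,w2px(S,circ([612,262],zz,33))[:,1].max(), w2px(S,circ([612,262],zz+183,27))[:,1].min())
for dx,dy in ((8,0),(0,5)): print(w2px(S,[[612+dx,262+dy,149]])-w2px(S,[[612,262,149]]))
im=imaging.capture("scene")
for c in (354,358,362): print(c,[int(im[r,c].sum()) for r in range(152,176)],[int(im[r,c].sum()) for r in range(238,254)])
E
```

```text
149 243.5213423244496 159.37822263221463
144 245.24348173466538 161.41585134593763
139 246.95683841967843 163.44255136187655
[[-1.16128484  1.9599363 ]]
[[2.04519443 0.54706599]]
354 [231, 227, 234, 235, 251, 255, 413, 423, 423, 421, 392, 478, 485, 487, 486, 489, 492, 477, 460, 382, 320, 319, 309, 320] [182, 177, 180, 177, 175, 172, 178, 174, 261, 330, 207, 243, 284, 286, 285, 282]
358 [230, 233, 233, 237, 253, 255, 258, 413, 422, 421, 319, 475, 485, 486, 485, 485, 484, 503, 512, 459, 353, 343, 341, 351] [167, 166, 160, 163, 160, 165, 161, 159, 257, 341, 203, 233, 284, 289, 283, 286]
362 [230, 231, 230, 234, 251, 254, 255, 255, 410, 314, 323, 289, 473, 480, 484, 484, 486, 527, 556, 482, 370, 356, 361, 366] [149, 146, 149, 147, 146, 145, 143, 141, 369, 296, 275, 283, 280, 278, 276, 272]
```

The check shows the flask upright, about 4 mm towards +y, and a few mm low in the hand. I'll correct y by −4 mm and lower until it touches.

```bash
python3 - <<'E'
from h import *
psi=np.radians(23.2); h=np.array([np.cos(psi),np.sin(psi),0])
d=-np.array([0,0,1])*np.sin(np.pi/3)+h*.5; o=24*d
H=np.array([611,258,0.])
bot.movel(H+[0,0,262]+o,max_speed=100); bot.dwell(.2)
print(bot.movel(H+[0,0,215]+o,max_speed=50,threshold=6)); st("in")
print(bot.movel(H+[0,0,185]+o,max_speed=25,threshold=6)); st("set")
E
```

```text
True
in t 60.8 tcp [622.3 262.9 220.2] open 0.638 F 85.8 cf [-1.3 -1.5  5.6] q6 -0.13
True
set t 61.2 tcp [622.5 263.  220.3] open 0.642 F 85.9 cf [-2.7 -0.5  5.2] q6 -0.13
```

```bash
python3 - <<'E'
from h import *
s=bot.get_state(); print(s["contact_force"],s["wrist_torque"])
a=imaging.capture("scene")[150:300,310:410]; b=imaging.capture("top")[80:230,190:310]
cv2.imwrite("pics/c7.png",np.hstack([cv2.resize(a,(360,540),interpolation=cv2.INTER_CUBIC),cv2.resize(b,(432,540),interpolation=cv2.INTER_CUBIC)]))
E
```

```text
[-2.74374935 -0.49490206  5.24520372] [-0.34955183  0.52191415 -0.04841075]
```

View pics/c7.png

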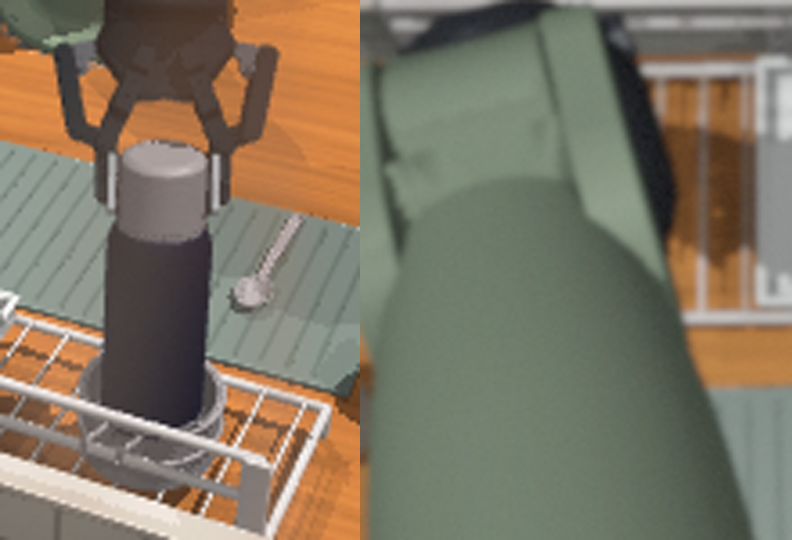

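The left pane shows the flask base resting on the +x side of the holder rim at about (155,430), and the force pushes it towards −x, so it sits too far outward. I'll lift it, shift inward and retry.

```bash
cat > pf.py <<'E'
from h import *
psi=np.radians(23.2); h=np.array([np.cos(psi),np.sin(psi),0])
d=-np.array([0,0,1])*np.sin(np.pi/3)+h*.5; o=24*d
def tryin(x,y):
    H=np.array([x,y,0.]); p=bot.get_state()["tcp_pos"]
    bot.movel([p[0],p[1],238],max_speed=80); bot.movel(H+[0,0,259]+o,max_speed=60); bot.dwell(.2)
    hit=bot.movel(H+[0,0,218]+o,max_speed=40,threshold=5); st("in %s"%hit)
    if not hit: print(bot.movel(H+[0,0,185]+o,max_speed=25,threshold=5)); st("set")
    return hit
E
python3 - <<'E'
from pf import *
tryin(598,252)
print(bot.get_state()["wrist_torque"])
im=imaging.capture("scene"); cv2.imwrite("pics/s8.png",im)
E
```

```text
in False t 63.5 tcp [609.  256.8 197.4] open 0.638 F 85.0 cf [-1.5 -0.4 -2.9] q6 -0.13
True
set t 64.3 tcp [609.3 256.8 179.6] open 0.639 F 86.5 cf [-0.8 -0.3  4.7] q6 -0.13
[-0.13171516  0.3695492   0.05565163]
```

It went in and touched at floor height. Now release, back off along the tool axis, and check.

```bash
python3 - <<'E'
from pf import *
bot.grip(0.8); bot.dwell(.3); bot.grip(1.0); st("open")
p=np.array(bot.get_state()["tcp_pos"]); bot.movel(p-130*d,max_speed=130); st("back")
go(480,120,330,np.pi)
a=imaging.capture("scene")[130:300,300:420]; b=imaging.capture("top")[80:290,195:355]
cv2.imwrite("pics/c9.png",np.hstack([cv2.resize(a,(380,540),interpolation=cv2.INTER_CUBIC),cv2.resize(b,(411,540),interpolation=cv2.INTER_CUBIC)]))
E
```

```text
open t 65.2 tcp [607.  256.3 177.5] open 0.998 F 0.0 cf [-0.2 -0.2  0.1] q6 -0.13
back t 66.4 tcp [547.1 230.6 289.3] open 1.002 F 0.0 cf [-0.3 -0.1  0. ] q6 -0.15
```

View pics/c9.png

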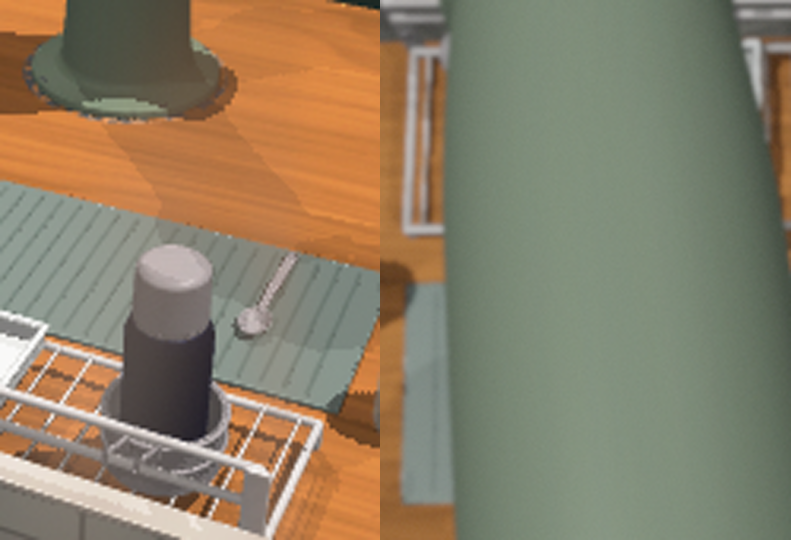

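The flask stands upright in its holder at about (170,340) in the left pane. The canister went in before it, so I'll lift the canister and set it down again to keep the order asked. The spoon comes last.

```bash
python3 - <<'E'
from h import *
pick(608,-99,91,np.pi,260,45,lift=190)
assert bot.get_state()["opening"]>.5
place(608,-99,92,np.pi,190)
yaw=np.pi-0.03
pick(351,274,5,yaw,150,40,opening=0.35,lift=260)
bot.dwell(.2); cv2.imwrite("pics/c10.png",imaging.capture("scene"))
E
```

```text
down t 70.0 tcp [608.6 -99.2  91.8] open 0.996 F 0.0 cf [ 0.6 -0.2 -0.6] q6 -0.28
gripped t 70.4 tcp [608.6 -99.1  92. ] open 0.762 F 49.7 cf [-1.2  1.   5.2] q6 -0.28
lifted t 71.1 tcp [607.1 -98.8 188.6] open 0.756 F 50.4 cf [-0.5  0.5 -2.4] q6 -0.28
touch True
set t 72.9 tcp [607.9 -98.5  91.7] open 0.754 F 51.1 cf [0.4 0.9 2.6] q6 -0.28
open t 73.4 tcp [606.9 -98.6  90.8] open 0.999 F 0.0 cf [-0.6 -0.1  0.5] q6 -0.28
down t 78.1 tcp [351.5 274.2   5.5] open 0.349 F 0.0 cf [-0.3 -1.1  0.3] q6 0.53
gripped t 78.5 tcp [351.5 274.3   5.6] open 0.090 F 39.2 cf [-1.2 -0.8  6.1] q6 0.53
lifted t 80.0 tcp [350.4 273.7 259.1] open 0.091 F 39.0 cf [-0.7  0.1 -0.9] q6 0.53
```

```bash
python3 - <<'E'
from h import *
place(611,75,38,np.pi,260,release=0.35,up=260,approach=52)
go(450,-100,300,np.pi); bot.move_j([-1.2,.326,-.193,1.052,0,0]); st("clear")
bot.dwell(.3)
a=imaging.capture("top")[60:290,190:530]; s=imaging.capture("scene")[130:330,80:440]
cv2.imwrite("pics/c11.png",np.vstack([cv2.resize(a,(500,300)),cv2.resize(s,(500,278))]))
E
```

```text
touch True
set t 84.1 tcp [610.8  75.   35.6] open 0.091 F 39.4 cf [-0.2  0.8  3.8] q6 0.00
open t 84.7 tcp [610.1  75.   35. ] open 0.345 F 0.0 cf [-1.   0.1 -0.5] q6 0.00
clear t 88.6 tcp [ 267.  -480.5  231.4] open 0.352 F 0.0 cf [-0.3  0.2 -0.2] q6 -0.00
```

View pics/c11.png

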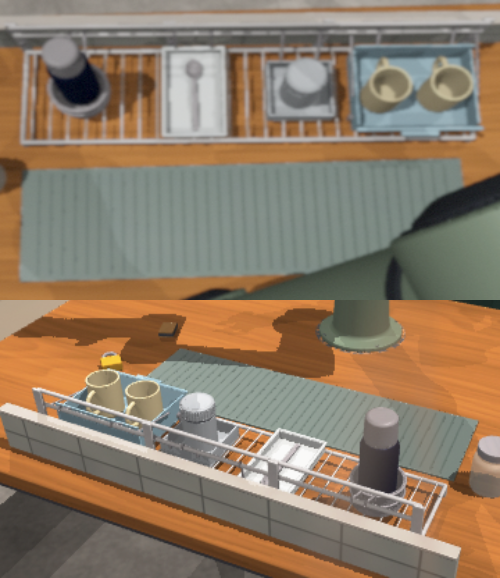

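Everything is in place: the mugs are upright in the bin at (390,88) and (450,88), the canister in its tray, the spoon flat in the white tray, the flask upright in its holder, and the jar untouched.

```bash
python3 -c "
from bench import bot
print(bot.sign_off())"
```

```text
the job is handed in; nothing more can be done
None
```

The job is handed in at about 89 s with both mugs, flask, canister and teaspoon in their places and the sugar jar untouched, but the flask got knocked over along the way and had to be picked up off the table; the canister went in before it, so I lifted and re-set the canister afterwards.

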